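# Knock jammed mixing balls out of an ink bottle

### The job

The square ink bottle is empty but for two mixing balls: a brass one is stuck in dried ink in the neck and holds back a small steel one. Pick the bottle up, tip it mouth-down over the steel tray and tap its rim on the dark rail along the tray's far edge until both balls have dropped into the tray, then lay the empty bottle down on the black drying mat. Do not shift the tin lid, yellow bottle, amber jar, ink spatula or brush around them.

Things in the scene. Friction and masses are not known exactly. Their poses are not given: they have to be found in the camera images.
- bottle: Clear bottle, blue collar and bottom, 120 mm long, 90 g, starts lying, mouth roughly towards the robot. Origin: mid-length, under the face it lies on; its axis runs along its x, 20.5 mm above. Mouth at x = -60 mm, bottom at +60. From x = -15 to +60 it is square, 41 x 41 mm, with black rubber grips on its y faces; in front a round neck, 35 mm across, with a 40 mm collar on the last 12 mm. Straight bore, 27 mm
- bottle_mouth (a point): Centre of the bottle's mouth, in the plane of the rim; axes as the bottle's
- bottle_mid (a point): Centre of the bottle, half way along its axis and on it; axes as the bottle's
- brass_ball_center (a point): Centre of the brass ball, 23 mm across, 54 g, at first 16 mm inside the mouth. Dried ink grips it with about 0.8 N, so tipping alone does not free it. A sharp knock of the rim with the bottle some 45 degrees mouth-down (0.15 m/s or more at the hit) moves it out by a fraction of a millimetre to 2 mm; after about 2.5 mm in all it rolls out. Knock several times
- steel_ball_center (a point): Centre of the steel ball, 14 mm in diameter, 11 g, loose in the bottle behind the brass ball; rolls out by itself once that one is out and the mouth points well down
- tray: Heavy steel tray that does not move: open box 200 mm (its x) by 170 mm (its y), 50 mm high, walls and floor 5 mm thick. Origin at the centre of its underside; yaw within 0.3 rad. Along the top of its far (+x) wall runs a dark solid knocking rail, 14 mm wide and 12 mm deep, its flat top 50 mm above the table: the hard edge to tap on
- tray_edge (a point): Middle of the flat top of the knocking rail on the tray's far (+x) wall, 50 mm above the table; the rail runs along the tray's y over its whole 170 mm, the tray's inside is on its -x side. The rim's lowest point should land on this flat: a knock on the side of the neck frees little
- mat: Black rubber drying mat fixed to the table, 180 mm (its x) by 140 mm (its y), 4 mm thick. Origin at the centre of its underside. Bottle and mat lie on opposite sides of the tray, either way round
- tin_lid: Round dark lid of an ink tin, 110 mm across, lying flat on the right; leave it alone. Origin: its underside
- wash_bottle: Yellow closed bottle, 60 mm across, 160 mm high, on the right; leave it alone. Origin: its underside
- ink_jar: Amber jar, 64 mm across, 70 mm high, on the left; leave it alone. Origin: its underside
- ink_knife: Ink spatula lying on the table, on the near left; leave it alone. Origin: its underside
- brush: Brush lying on the table, on the near right; leave it alone. Origin: its underside
Things that resemble listed ones, but are neither listed nor needed, are in the scene too. Of the things like the mat, leave any that is blue; of the rest the larger one is meant.

How it is judged:
By the outcome, as a careful person would: the job done as asked, in the order asked, and still so for the second after the job is handed in, with the robot touching nothing.
It also fails if it takes over 48 s, if anything falls off the work surface, if the arm or the gripper's body presses on something with over 40 N, if the wrist force passes 120 N, or if a joint passes its speed limit or range.

### The arm

A 7-joint arm with a two-finger parallel gripper is mounted at the origin on the work surface. World frame = base frame: x ahead of the robot, y to its left, z up, the work surface at z = 0. Lengths are in m, angles in rad, forces in N, time in s.
With the tool pointing down it reaches from about 0.4 to 0.875 m from the base axis. Payload 19.3 kg.
Tool frame: the origin (TCP) lies between the finger pads; the fingertips stand 19 mm ahead of it and the grasp point (between the pads) is the TCP; z points along the fingers, y is the direction in which the jaws open and shut (so a half turn about z gives the same grasp; the last joint's range is limited). The gripper opens to 85 mm and grips with 20 to 120 N. Pads are 22 mm wide; open, the fingers measure 114 mm over their backs; the gripper's body (76 mm by 85 mm) begins 54 mm behind the grasp point. The pads swing forward as they close: fully open they stand 13 mm farther back than shut.
Start: joints at [-1.191, 0.521, -0.036, 1.599, 0.021, 1.021, -0.113], TCP at [0.272, 0.563, 0.25] pointing down, gripper open.
Joint ranges: [-2.91, 2.91], [-0.3, 2.13], [-1.5, 1.42], [0.17, 2.43], [-1.26, 4.41], [0.16, 1.93], [-2.52, 2.52]. Speed limits (rad/s): [1.89, 1.89, 2.39, 2.39, 3.01, 3.01, 3.01].

### API

Orientations are given as [roll, pitch, yaw] about the fixed x, y, z axes, in that order (R = Rz(yaw) Ry(pitch) Rx(roll)).
In Python, from workcell import status, imaging, bot gives the robot as it stands.
- The arm moves only by the shell command python3 -m handwheel 'ROWS' [FORCE]. ROWS is JSON, a list of rows, each an object with "offset": the shift along the tool's x, y, z in mm, a list of three; "rot": the turn, a rotation vector about the tool's x, y, z in degrees, a list of three; "claw": the opening, from -1 (shut) to 1 (fully open). A call has 1 to 12 rows; each row shifts and turns the commanded pose from where the row before left it, along the tool's axes as they then stand; what a row does not reach is not made up. A row lasts 1/10 s, in which the tool goes at most 50 mm and 8.59 degrees, less where a joint would pass 70% of its speed; a pose out of reach is approached as far as the arm can. A call is refused whole if a number of a shift passes 50 or a number of a turn 8.59, either way. A call with a gripper value outside its range is refused whole. The fingers move at their own pace and stop on an object; FORCE is the grip in N (left out, the last holds). Time passes only in rows, so rows that do not move let the fingers close. It gives the time, the measured TCP pose, the force and the opening at its end, in the units of the state.
- status.observe(): the state, without advancing time (a new reading comes with each control period).
- imaging.grab_frame(name): name is "scene" or "top"; returns a dict with "color" (384x512x3 uint8, red, green, blue), "range_z" (384x512 float32, m along the optical axis (not along the pixel's ray), 0 where there is no reading), "fx", "fy", "cx", "cy" (pixels), "camera_from_world" (4x4, takes a point from world to camera coordinates). Camera axes: x right, y down, z forward; pixel columns grow to the right and rows downward; lengths in m; the calibration is good to about 2 mm. A picture is of the moment at which its call begins.
- bot.job_done(): hands the job in, once; it reports no verdict.
Trained networks look in the newest picture that a camera, given by its name, has taken for a name from the list of things; names that differ only in an ending like _2 or _b are one class to them, and where a whole thing is asked for, a point or a joint stands for the part that bears it (a point fixed in the world has none). Each returns a list of dicts, best first, with "conf" (0 to 1); they miss things now and then, are a little off and sometimes report something else, mostly with a low value. They report only what shows in the picture. A call takes as long as a camera call. They do not tell look-alikes from the thing itself.
- imaging.regions_of(thing, camera): "region" (384x512 bool, what is visible of it) and "box" ([centre column, centre row, width, height] in pixels, round what is visible of it).
- imaging.mark_of(thing, camera): "uv" ([column, row] in pixels: a listed point, or the origin of a listed thing).
The state is a dict: "clock": time; "qpos": joint angles; "qd": joint speeds; "joint_efforts": joint torques, N m; "position": TCP position; "tool_rot": TCP orientation; "force": force on the tool from outside, world axes, zero at the start; "moment": the same for the moment, N m; "grip_width": finger opening in m.
Only numpy, scipy, OpenCV 4.12 (cv2) and the standard library are available. Lean on these libraries where they do the work, as an engineer would, in place of code of your own. Each camera call takes 0.05 s, during which the arm holds its last target.

## Working session

There is one attempt and no reset: what is moved stays moved. The work goes in short steps, Python scripts to look and compute and a shell command to move; the robot and the scene stay as the last step left them, time stands still between calls to the robot, and variables do not carry over. Pictures are saved under pics/ and viewed, and the job is handed in when it is done.

```bash
ls; mkdir -p pics
cat > h.py <<'E'
import numpy as np, cv2
from workcell import status, imaging, bot
from scipy.spatial.transform import Rotation as R
def save(f,name,crop=None,s=1):
    im=f["color"][:,:,::-1]
    if crop: im=im[crop[1]:crop[3],crop[0]:crop[2]]
    if s!=1: im=cv2.resize(im,None,fx=s,fy=s,interpolation=cv2.INTER_CUBIC)
    cv2.imwrite("pics/"+name,im)
def pt(f,u,v,z=None):
    """world point at pixel; from depth or plane z"""
    T=np.linalg.inv(f["camera_from_world"])
    d=np.array([(u-f["cx"])/f["fx"],(v-f["cy"])/f["fy"],1.])
    if z is None:
        c=d*f["range_z"][int(round(v)),int(round(u))]
        return T[:3,:3]@c+T[:3,3]
    w=T[:3,:3]@d; o=T[:3,3]
    return o+w*(z-o[2])/w[2]
def cloud(f):
    T=np.linalg.inv(f["camera_from_world"])
    v,u=np.mgrid[:384,:512]; z=f["range_z"]
    c=np.stack([(u-f["cx"])/f["fx"]*z,(v-f["cy"])/f["fy"]*z,z],-1)
    return c@T[:3,:3].T+T[:3,3]
def px(f,p):
    c=f["camera_from_world"]@np.append(p,1); return np.array([f["fx"]*c[0]/c[2]+f["cx"],f["fy"]*c[1]/c[2]+f["cy"]])
def st():
    s=status.observe(); print(round(s["clock"],2),"pos",np.round(s["position"],4),"rpy",np.round(s["tool_rot"],3),"F",np.round(s["force"],1),"w",round(s["grip_width"],4),"q",np.round(s["qpos"],2)); return s
E
python3 - <<'E'
from h import *
st()
for n in("top","scene"):
    f=imaging.grab_frame(n); save(f,n+"0.png",s=1.5); 
    for t in["bottle","tray","mat","tin_lid","wash_bottle","ink_jar","ink_knife","brush"]:
        for r in imaging.regions_of(t,n): print(n,t,round(r["conf"],2),np.round(r["box"]))
    for t in["bottle_mouth","bottle_mid","tray_edge","brass_ball_center","tray","mat","bottle"]:
        for r in imaging.mark_of(t,n): print(n,t,round(r["conf"],2),np.round(r["uv"],1))
st()
E
```

```text
pics
0.0 pos [0.2716 0.5625 0.2497] rpy [-3.14   0.     2.692] F [-0.   0.3 -0.2] w 0.0855 q [-1.19  0.52 -0.04  1.6   0.02  1.02 -0.11]
top bottle 0.97 [168. 204.  25.  41.]
top bottle 0.69 [248. 189.  71.  76.]
top tray 0.84 [249. 190.  71.  72.]
top mat 0.96 [339. 194.  56.  69.]
top mat 0.95 [354. 120.  40.  47.]
top mat 0.58 [329. 272.  41.  43.]
top mat 0.39 [101. 258.  50.  86.]
top tin_lid 0.73 [250. 189.  72.  73.]
top tin_lid 0.64 [412. 220.  36.  35.]
top wash_bottle 0.86 [418. 184.  33.  22.]
top ink_jar 0.96 [ 83. 174.  28.  21.]
top ink_knife 0.74 [102. 256.  42.  83.]
top brush 0.97 [394. 258.  66.  30.]
top bottle_mouth 0.69 [160.9 217.1]
top bottle_mid 0.67 [169.5 201.9]
top tray_edge 0.85 [253.7 157.3]
top brass_ball_center 0.25 [108.4 257. ]
top tray 0.65 [249.6 191.7]
top mat 0.98 [339.5 192.9]
top mat 0.95 [353.8 118.6]
top bottle 0.68 [169.5 205.1]
scene bottle 0.67 [291. 258.  36.  19.]
scene tray 0.66 [246. 209.  62.  56.]
scene mat 0.86 [160. 173.  34.  21.]
scene mat 0.82 [216. 159.  48.  32.]
scene mat 0.56 [276. 143.  29.  15.]
scene tin_lid 0.94 [213. 116.  27.  19.]
scene wash_bottle 0.92 [190. 115.  13.  36.]
scene ink_jar 0.79 [306. 333.  24.  23.]
scene ink_knife 0.96 [359. 288.  48.  70.]
scene ink_knife 0.44 [245. 207.  66.  58.]
scene brush 0.52 [243. 118.  14.  32.]
scene bottle_mouth 0.56 [305.  253.4]
scene bottle_mid 0.55 [290.4 253.5]
scene tray_edge 0.57 [218.  211.3]
scene tray 0.63 [242.5 209.1]
scene mat 0.98 [158.9 171.3]
scene mat 0.82 [214.8 161.1]
scene mat 0.68 [276.8 145.7]
scene bottle 0.86 [291.2 256. ]
1.6 pos [0.2718 0.5628 0.2503] rpy [-3.142 -0.     2.692] F [-0.3  0.5 -0.2] w 0.0852 q [-1.19  0.52 -0.04  1.6   0.02  1.02 -0.11]
```

View pics/top0.png

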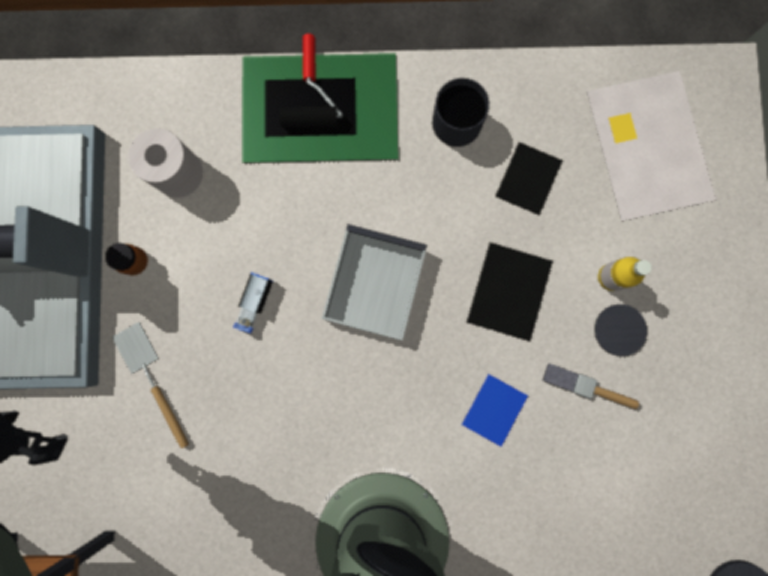

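View pics/scene0.png

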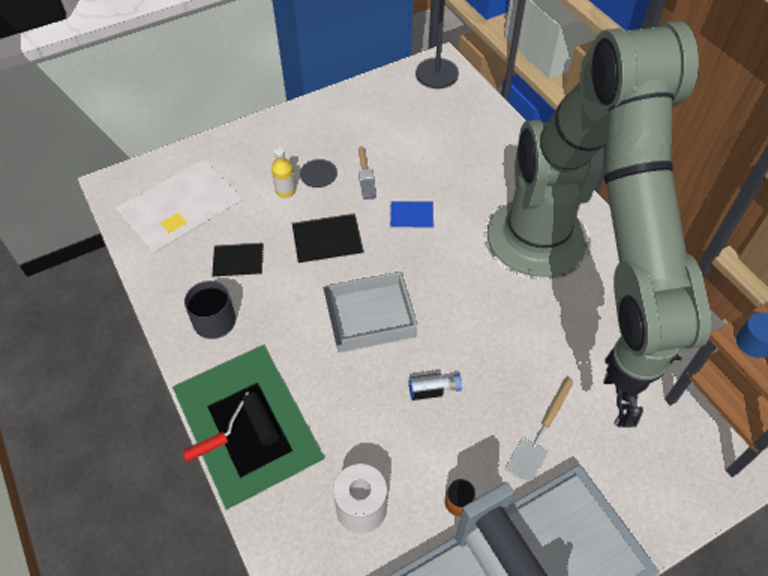

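The top view (shown at 1.5x) has the bottle at (254,302) with its mouth at (243,325), and the tray at (377,287). There are three mats: large black at (510,291), small black at (529,178) and blue at (495,410). The larger black one fits the description. I'll confirm that and the bottle in crops, and measure.

Run:
```python
from h import *
f=imaging.grab_frame("top")
a=f["color"]; im=a[:,:,::-1]
c1=cv2.resize(im[160:245,140:220],None,fx=5,fy=5,interpolation=cv2.INTER_CUBIC)
c2=cv2.resize(im[90:300,295:390],(192,425),interpolation=cv2.INTER_CUBIC)
cv2.imwrite("pics/crop1.png",np.hstack([c1,c2]))
C=cloud(f)
for t in["bottle","tray","mat"]:
    for r in imaging.regions_of(t,"top")[:3]:
        m=r["region"].astype(np.uint8); z=C[m>0]; z=z[np.isfinite(z).all(1)]
        rc=cv2.minAreaRect(np.argwhere(m>0)[:,::-1].astype(np.float32))
        B=cv2.boxPoints(rc)
        print(t,round(r["conf"],2),"box px",np.round(B,1).tolist(),"z",np.round(np.percentile(z[:,2],[5,50,95]),3))
        print("  world corners z=.004",[np.round(pt(f,*b,z={'bottle':.035,'tray':.05,'mat':.004}[t])[:2],3).tolist() for b in B])
for t,z in[("bottle_mouth",.0205),("bottle_mid",.0205),("tray_edge",.05),("tray",.0),("mat",0)]:
    for r in imaging.mark_of(t,"top")[:2]: print(t,round(r["conf"],2),np.round(pt(f,*r["uv"],z=z),4))
fs=imaging.grab_frame("scene")
for t,z in[("bottle_mouth",.0205),("bottle_mid",.0205),("tray_edge",.05),("tray",.0),("mat",0)]:
    for r in imaging.mark_of(t,"scene")[:2]: print("S",t,round(r["conf"],2),np.round(pt(fs,*r["uv"],z=z),4))
# heights of points
M=C[:,:,2]
hm=np.clip(M*2500,0,255).astype(np.uint8); cv2.imwrite("pics/h1.png",cv2.resize(hm,None,fx=1.5,fy=1.5,interpolation=0))
print(np.round(M[185:225:2,155:185:2]*1000).astype(int))
print("z tray",np.round(M[150:230:3,210:290:4]*1000).astype(int))
np.savez("f0.npz",C=C,color=a)
```

```text
bottle 0.6 box px [[153.0, 216.39999389648438], [167.3000030517578, 180.6999969482422], [181.8000030517578, 186.5], [167.5, 222.1999969482422]] z [0.02  0.039 0.043]
  world corners z=.004 [[0.444, 0.304], [0.555, 0.26], [0.536, 0.215], [0.426, 0.259]]
tray 0.56 box px [[213.5, 212.1999969482422], [230.89999389648438, 148.3000030517578], [284.5, 162.89999389648438], [267.0, 226.8000030517578]] z [0.001 0.005 0.051]
  world corners z=.004 [[0.453, 0.115], [0.65, 0.059], [0.601, -0.106], [0.406, -0.048]]
mat 0.92 box px [[329.79998779296875, 130.89999389648438], [344.79998779296875, 93.5], [376.0, 106.0], [361.0, 143.39999389648438]] z [-0.002  0.002  0.006]
  world corners z=.004 [[0.711, -0.258], [0.834, -0.311], [0.79, -0.411], [0.668, -0.357]]
mat 0.8 box px [[309.3999938964844, 214.10000610351562], [325.3999938964844, 160.60000610351562], [368.79998779296875, 173.5], [352.8999938964844, 227.10000610351562]] z [-0.     0.004  0.008]
  world corners z=.004 [[0.443, -0.184], [0.614, -0.24], [0.569, -0.377], [0.4, -0.32]]
mat 0.7 box px [[306.79998779296875, 282.8999938964844], [325.0
[... 4503 characters left out ...]
5    9    2    6    7    3    8    4
     4   14    1   -5    1   -1]
 [  -1    1   50   47    3    2    4    6    6    1    2    6    2    3
     3   51   -2   -4   -4   -4]
 [  -4    2   -1    2    1   51   51    8    2    3    5    5    2    6
     4   50   -7    2    0    7]
 [   0    1   -1   -2   -2   -4   -1   -5   52   47    6    5    8    8
     1   -2    0   -1    1   -2]
 [  -1    3    1   -2   -1    0   -2    0   -2    0   -2   48    4    8
     1    4   -3    2    4    1]
 [   0   -1    1    1   -2   -5    1   -1    3   -5    4   -6    0   12
    50   -1    0   -1    4   -4]
 [   0    1    0   -1    1    0   -1    0   -7   -3    1   -5    2    1
     2    1    2    2   -2   -1]]
```

View pics/crop1.png

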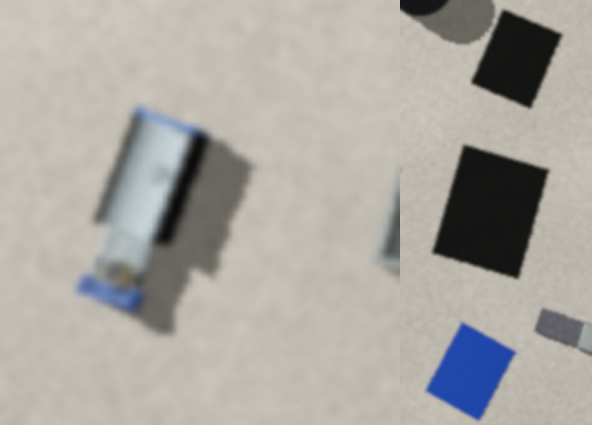

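The crop confirms it: the middle black mat is the larger of the two. The brass ball shows in the bottle's neck just behind the blue collar. Next I'll fit the exact poses.

Run:
```python
from h import *
d=np.load("f0.npz"); C=d["C"]
def rect(P,name):
    rc=cv2.minAreaRect((P*1000).astype(np.float32)); print(name,np.round(rc[0],1),np.round(rc[1],1),round(rc[2],1)); return rc
P=C[176:230,145:190].reshape(-1,3); b=P[(P[:,2]>.022)&(P[:,2]<.06)]
rect(b[:,:2],"bottle")
q=b[:,:2]; body=q
m=q.mean(0); u=np.linalg.svd(q-m)[2][0]; u*=np.sign(u[0]); 
s=(q-m)@u; n=np.array([-u[1],u[0]]); t=(q-m)@n
print("pca",np.degrees(np.arctan2(u[1],u[0])),"s",np.percentile(s,[0.5,99.5]),"t",np.percentile(t,[1,99]),"m",m)
for lo in np.arange(-.06,.06,.01):
    k=(s>lo)&(s<lo+.01); print(round(lo,2),k.sum(),np.round(np.percentile(t[k],[4,96])*1000,1) if k.sum()>3 else "")
P=C[140:235,205:295].reshape(-1,3); w=P[(P[:,2]>.043)&(P[:,2]<.058)]
rect(w[:,:2],"tray rim")
p=cv2.boxPoints(cv2.minAreaRect((w[:,:2]*1000).astype(np.float32))); print(np.round(p))
s=status.observe(); print(R.from_euler("xyz",s["tool_rot"]).as_matrix().round(3), s["position"])
```

```text
bottle [490.1 262.2] [ 42.6 120.3] 69.5
pca -19.932041089083498 s [-0.06255896  0.05662121] t [-0.01899775  0.02175593] m [0.49195243 0.25920759]
-0.06 40 [-15.5  18.7]
-0.05 36 [-13.9  16.2]
-0.04 37 [-13.1  15.3]
-0.03 33 [-12.4  15.8]
-0.02 44 [-18.   20.3]
-0.01 48 [-18.2  20.9]
0.0 50 [-18.7  20.8]
0.01 46 [-18.2  20.4]
0.02 46 [-18.7  20.3]
0.03 48 [-18.7  19.5]
0.04 46 [-18.8  20. ]
0.05 34 [-18.4  21. ]
tray rim [528.4   4.5] [170.5 203.7] 73.9
[[ 407.  -49.]
 [ 603. -106.]
 [ 650.   58.]
 [ 454.  115.]]
[[-0.901  0.435  0.   ]
 [ 0.435  0.901 -0.   ]
 [-0.    -0.    -1.   ]] [0.271778   0.56281331 0.25030108]
```

```bash
python3 -m handwheel '[{"offset":[-33,-18,0],"rot":[0,0,0],"claw":1},{"offset":[-33,-18,0],"rot":[0,0,0],"claw":1},{"offset":[-33,-18,0],"rot":[0,0,0],"claw":1},{"offset":[-33,-18,0],"rot":[0,0,0],"claw":1},{"offset":[-33,-18,0],"rot":[0,0,0],"claw":1},{"offset":[-33,-18,5],"rot":[0,0,0],"claw":1},{"offset":[-33,-18,15],"rot":[0,0,0],"claw":1},{"offset":[-33,-18,20],"rot":[0,0,0],"claw":1},{"offset":[-33,-18,20],"rot":[0,0,0],"claw":1},{"offset":[-33,-15,20],"rot":[0,0,-5.6],"claw":1},{"offset":[0,0,20],"rot":[0,0,0],"claw":1},{"offset":[0,0,0],"rot":[0,0,0],"claw":1}]' 100
cat >> h.py <<'E'
def delta(target,rpy=None):
    s=st(); M=R.from_euler("xyz",s["tool_rot"])
    print("offset mm",np.round(M.inv().apply(np.array(target)-s["position"])*1000,1))
    M=M.as_matrix(); print("tool y ang",np.degrees(np.arctan2(M[1,1],M[0,1])).round(2),"z",M[:,2].round(3))
E
python3 -c "
from h import *
delta([.493,.260,.024])"
```

```text
clock: 3.55
position: [0.4914, 0.2585, 0.1483]
tool_rot: [-3.139, -0.002, 2.788]
force: [-0.6, 0.7, 0.6]
grip_width: 0.0852
3.55 pos [0.4914 0.2585 0.1483] rpy [-3.139e+00 -2.000e-03  2.788e+00] F [-0.6  0.7  0.6] w 0.0852 q [-0.59  0.55 -0.01  1.87  0.    0.73  0.62]
offset mm [ -1.2   2.3 124.3]
tool y ang 69.72 z [-0.003 -0.002 -1.   ]
```

```bash
python3 -m handwheel '[{"offset":[-1,2,25],"rot":[0,0,0],"claw":1},{"offset":[0,0,30],"rot":[0,0,0],"claw":1},{"offset":[0,0,30],"rot":[0,0,0],"claw":1},{"offset":[0,0,20],"rot":[0,0,0],"claw":1},{"offset":[0,0,13],"rot":[0,0,0],"claw":1},{"offset":[0,0,6],"rot":[0,0,0],"claw":1},{"offset":[0,0,0],"rot":[0,0,0],"claw":1}]'
python3 -c "
from h import *
delta([.493,.260,.024])
f=imaging.grab_frame('scene'); save(f,'g1.png',(230,190,390,310),5)
f=imaging.grab_frame('top'); save(f,'g2.png',(120,150,220,230),5)
"
```

```text
clock: 4.25
position: [0.4936, 0.2619, 0.0265]
tool_rot: [3.142, -0.0, 2.79]
force: [0.6, 0.4, 0.5]
grip_width: 0.0856
4.25 pos [0.4936 0.2619 0.0265] rpy [ 3.142 -0.     2.79 ] F [0.6 0.4 0.5] w 0.0856 q [-0.59  0.75 -0.01  1.91  0.01  0.48  0.61]
offset mm [-0.1 -2.   2.5]
tool y ang 69.85 z [ 0.  0. -1.]
```

View pics/g1.png

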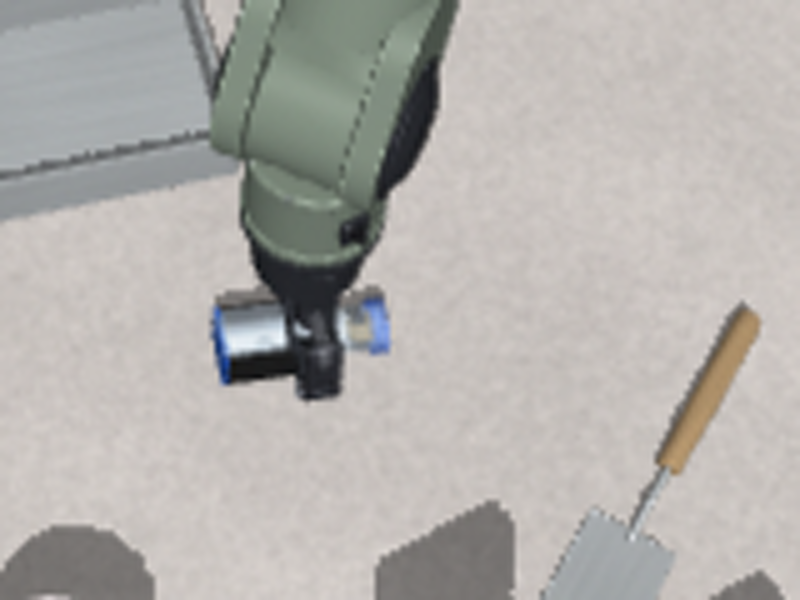

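Run:
```python
from h import *
f=imaging.grab_frame('scene')
s=st(); M=R.from_euler("xyz",s["tool_rot"]).as_matrix(); p=np.array(s["position"])
c=lambda q:((px(f,q)-[230,190])*5).round(0)
for nm,q in [("tcp",p),("fing+",p+M[:,1]*.05),("fing-",p-M[:,1]*.05),("fing+tip",p+M[:,1]*.05+M[:,2]*.015)]: print(nm,c(q))
mid=np.array([.490,.261,.0205]); u=np.array([.9385,-.345,0]); n=np.array([.345,.9385,0])
for x,y,z in[(-60,0,0),(60,0,0),(-60,0,20),(60,20,-20),(60,20,20),(-15,20,20),(-15,20,-20),(-60,20,0),(-48,20,0)]: print(x,y,z,c(mid+u*x/1e3+n*y/1e3+np.array([0,0,z/1e3])))
```

```text
4.4 pos [0.4941 0.2619 0.0273] rpy [3.14e+00 1.00e-03 2.79e+00] F [ 0.4  0.6 -0.2] w 0.0853 q [-0.59  0.75 -0.01  1.91  0.01  0.48  0.61]
tcp [293. 328.]
fing+ [307. 392.]
fing- [280. 267.]
fing+tip [306. 401.]
-60 0 0 [379. 317.]
60 0 0 [214. 341.]
-60 0 20 [382. 304.]
60 20 -20 [218. 379.]
60 20 20 [220. 353.]
-15 20 20 [325. 338.]
-15 20 -20 [322. 364.]
-60 20 0 [385. 342.]
-48 20 0 [369. 345.]
```

View pics/g2.png

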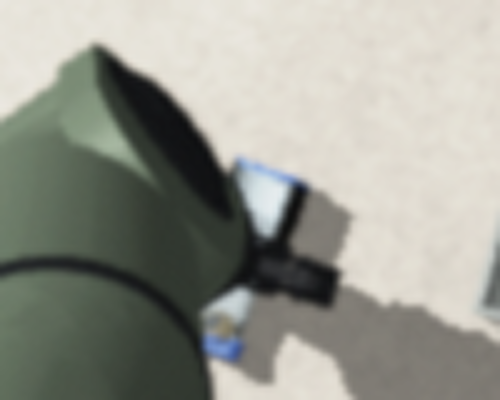

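Run:
```python
from h import *
s=st(); M=R.from_euler("xyz",s["tool_rot"]).as_matrix(); p=np.array(s["position"])
for n in("scene","top"):
    f=imaging.grab_frame(n); C=cloud(f); a=f["color"].astype(int)
    L=(C.reshape(-1,3)-p)@M*1000; col=a.reshape(-1,3)
    for sg in(1,-1):
        k=(abs(L[:,0])<60)&(L[:,1]*sg>30)&(L[:,1]*sg<75)&(L[:,2]<19)&(L[:,2]>-40)&(col.max(1)<90)
        Q=L[k]; 
        if len(Q)>5:print(n,sg,len(Q),np.percentile(Q,[5,50,95],axis=0).round(0).tolist())
    # bottle blue
    k=(abs(L[:,0])<100)&(abs(L[:,1])<40)&(col[:,2]>col[:,0]+50)
    Q=L[k]; Q=Q[np.argsort(Q[:,0])]; print(" blue x:",Q[:,0].round(0))
```

```text
4.4 pos [0.4941 0.2619 0.0273] rpy [3.14e+00 1.00e-03 2.79e+00] F [ 0.4  0.6 -0.2] w 0.0853 q [-0.59  0.75 -0.01  1.91  0.01  0.48  0.61]
 blue x: [-56. -56. -56. -56. -56. -56. -56. -56. -56. -56. -56. -55. -55. -55.
 -55. -54. -54. -54. -54. -54. -53. -53. -53. -53. -53. -53. -53. -52.
 -52. -52.  51.  51.  52.  53.  54.  54.  54.  54.  55.  55.  56.  56.
  56.  56.  56.  57.  58.  58.  59.  59.  59.  59.  59.  60.  60.  60.
  60.  62.  62.  62.  62.  63.  63.  64.  64.  65.]
 blue x: [-56. -56. -55. -55. -55. -54. -54. -54. -54. -53. -53. -53. -53.  52.
  53.  53.  53.  54.  54.  55.  55.  56.  56.  56.  57.  57.  58.  58.
  59.  59.  59.  60.  60.  61.  61.  62.  62.]
```

```bash
python3 -m handwheel '[{"offset":[-4,-2,2],"rot":[0,0,0],"claw":1},{"offset":[0,0,0],"rot":[0,0,0],"claw":-1},{"offset":[0,0,0],"rot":[0,0,0],"claw":-1},{"offset":[0,0,0],"rot":[0,0,0],"claw":-1},{"offset":[0,0,0],"rot":[0,0,0],"claw":-1},{"offset":[0,0,0],"rot":[0,0,0],"claw":-1}]' 100
python3 -c "
from h import *
f=imaging.grab_frame('scene'); save(f,'g3.png',(230,190,390,310),5)
"
```

```text
clock: 5.1
position: [0.4968, 0.2584, 0.0247]
tool_rot: [3.141, 0.0, 2.79]
force: [-1.4, -0.2, 7.9]
grip_width: 0.04
```

View pics/g3.png

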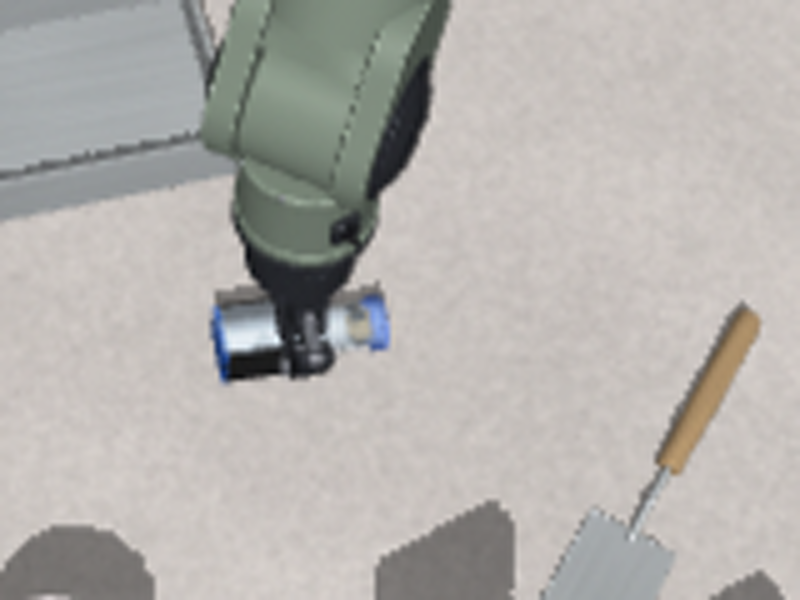

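```bash
python3 -m handwheel '[{"offset":[0,0,-15],"rot":[0,0,0],"claw":-1},{"offset":[0,0,-35],"rot":[0,0,0],"claw":-1},{"offset":[-10,-10,-35],"rot":[0,0,0],"claw":-1},{"offset":[-25,-23,-35],"rot":[0,0,0],"claw":-1},{"offset":[-30,-27,-30],"rot":[0,0,0],"claw":-1},{"offset":[-30,-27,-10],"rot":[0,0,0],"claw":-1},{"offset":[-30,-27,0],"rot":[0,0,0],"claw":-1},{"offset":[-30,-27,0],"rot":[0,0,0],"claw":-1},{"offset":[-30,-27,0],"rot":[0,0,0],"claw":-1},{"offset":[-30,-27,0],"rot":[0,0,0],"claw":-1},{"offset":[-20,-18,0],"rot":[0,0,-4],"claw":-1},{"offset":[0,0,0],"rot":[0,0,0],"claw":-1}]'
python3 -m handwheel '[{"offset":[0,0,0],"rot":[0,-7.5,0],"claw":-1},{"offset":[0,0,0],"rot":[0,-7.5,0],"claw":-1},{"offset":[0,0,0],"rot":[0,-7.5,0],"claw":-1},{"offset":[0,0,0],"rot":[0,-7.5,0],"claw":-1},{"offset":[0,0,0],"rot":[0,-7.5,0],"claw":-1},{"offset":[0,0,0],"rot":[0,-7.5,0],"claw":-1},{"offset":[0,0,0],"rot":[0,0,0],"claw":-1},{"offset":[0,0,0],"rot":[0,0,0],"claw":-1}]'
python3 - <<'E'
from h import *
delta([.647,-.0294,.175])
f=imaging.grab_frame('scene'); save(f,'t1.png',(160,100,320,220),5)
print(imaging.mark_of("bottle_mouth","scene"),imaging.mark_of("bottle_mid","scene"))
f=imaging.grab_frame('top'); save(f,'t2.png',(190,110,310,240),4)
E
```

```text
clock: 6.35
position: [0.6444, -0.0272, 0.1848]
tool_rot: [-3.14, 0.001, 2.857]
force: [0.4, 0.2, -0.8]
grip_width: 0.04
clock: 7.15
position: [0.644, -0.0386, 0.1849]
tool_rot: [-3.09, 0.536, 2.855]
force: [-0.6, -0.3, -2.5]
grip_width: 0.0398
7.15 pos [ 0.644  -0.0386  0.1849] rpy [-3.09   0.536  2.855] F [-0.6 -0.3 -2.5] w 0.0398 q [-0.34  0.5   0.24  2.04  0.8   0.22  0.36]
offset mm [ 4.8 10.1  8.2]
tool y ang 72.07 z [ 0.475 -0.194 -0.858]
[{'uv': [224.4, 192.0], 'conf': 0.8}, {'uv': [218.6, 155.6], 'conf': 0.73}] [{'uv': [210.5, 186.2], 'conf': 0.59}]
```

View pics/t1.png

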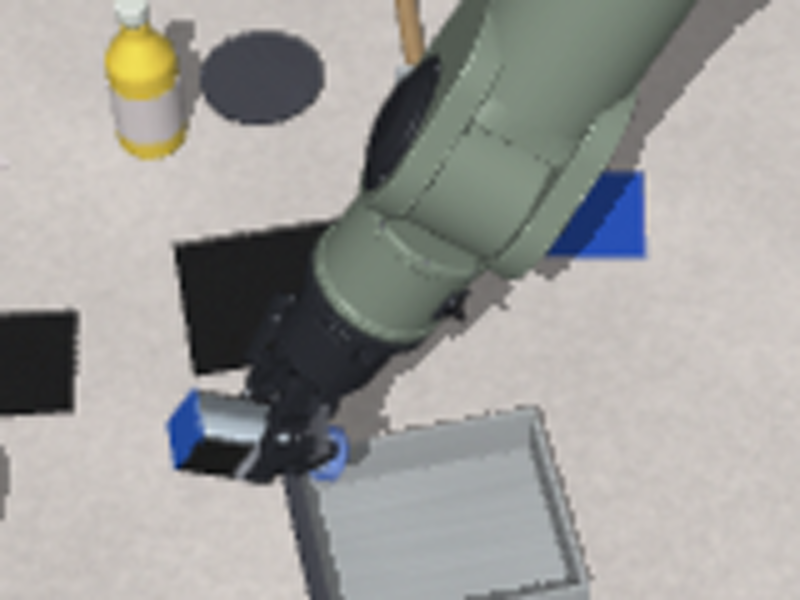

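View pics/t2.png

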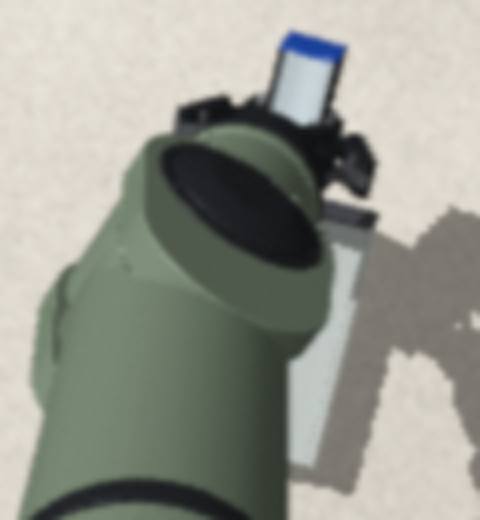

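The scene view shows the bottle held with its mouth down at (330,455) in the crop, beside the rail. The tilt stopped at 31° because joint 6 is near its lower limit (0.22 rad, limit 0.16). I'll work out the arm's kinematics to find a reachable way to get to 45°.

```bash
cat > kin.py <<'E'
import numpy as np, itertools
from scipy.spatial.transform import Rotation as R
from scipy.optimize import least_squares
from workcell import status
LO=np.array([-2.91,-.3,-1.5,.17,-1.26,.16,-2.52]);HI=np.array([2.91,2.13,1.42,2.43,4.41,1.93,2.52])
def fk(q,P,sg):
    h,L1,L2,Lt,o7,o1=P
    A=R.from_euler("ZY",[sg[0]*q[0]+o1,q[1]]); B=A*R.from_euler("ZY",[sg[1]*q[2],q[3]]); C=B*R.from_euler("ZY",[sg[2]*q[4],q[5]]); D=C*R.from_euler("Z",sg[3]*q[6]+o7)
    return np.array([0,0,h])+A.apply([0,0,L1])+B.apply([0,0,L2])+C.apply([0,0,Lt]),D
E
python3 - <<'E'
from kin import *
s=status.observe()
S=[([-1.191,.521,-.036,1.599,.021,1.021,-.113],[.2718,.5628,.2503],[-3.142,0,2.692]),
([-.59,.75,-.01,1.91,.01,.48,.61],[.4941,.2619,.0273],[3.14,.001,2.79]),
([-.59,.55,-.01,1.87,0,.73,.62],[.4914,.2585,.1483],[-3.139,-.002,2.788]),
(s["qpos"],s["position"],s["tool_rot"])]
best=[]
for sg in itertools.product((1,-1),repeat=4):
  for o7 in(0,1.57,3.14,-1.57):
    def res(P):
        o=[]
        for q,p,r in S:
            x,D=fk(q,P,sg); o+=list((x-p)*10)+list((D.inv()*R.from_euler("xyz",r)).as_rotvec())
        return o
    r=least_squares(res,[.3,.53,.42,.3,o7,0]); best.append((r.cost,sg,r.x.round(4),np.round(r.fun[-6:],3)))
best.sort(key=lambda b:b[0])
for b in best[:4]: print(b)
np.savez("kin.npz",P=best[0][2],sg=best[0][1])
print(np.round(s["qpos"],4))
E
```

```text
(np.float64(0.012317879406074601), (-1, -1, -1, -1), array([ 0.3177,  0.5451,  0.4134,  0.3236,  1.4731, -0.1006]), array([-0.041, -0.076, -0.003, -0.051, -0.007,  0.011]))
(np.float64(0.012317879406074697), (-1, -1, -1, -1), array([ 0.3177,  0.5451,  0.4134,  0.3236,  1.4731, -0.1006]), array([-0.041, -0.076, -0.003, -0.051, -0.007,  0.011]))
(np.float64(0.012317879406074745), (-1, -1, -1, -1), array([ 0.3177,  0.5451,  0.4134,  0.3236,  1.4731, -0.1006]), array([-0.041, -0.076, -0.003, -0.051, -0.007,  0.011]))
(np.float64(0.01231787940607483), (-1, -1, -1, -1), array([ 0.3177,  0.5451,  0.4134,  0.3236,  1.4731, -0.1006]), array([-0.041, -0.076, -0.003, -0.051, -0.007,  0.011]))
[-0.3438  0.4978  0.2422  2.0374  0.8068  0.2155  0.3537]
```

```bash
cat > kin.py <<'E'
import numpy as np, itertools
from scipy.spatial.transform import Rotation as R
from scipy.optimize import least_squares
from workcell import status
LO=np.array([-2.91,-.3,-1.5,.17,-1.26,.16,-2.52]);HI=np.array([2.91,2.13,1.42,2.43,4.41,1.93,2.52])
def fk(q,P,sg):
    h,L1,L2,Lt=P[:4]; o=P[4:11]; q=np.asarray(q)
    a=q+o
    A=R.from_euler("ZY",[sg[0]*a[0],a[1]]); B=A*R.from_euler("ZY",[sg[1]*a[2],a[3]]); C=B*R.from_euler("ZY",[sg[2]*a[4],a[5]]); D=C*R.from_euler("Z",sg[3]*a[6])
    return np.array([0,0,h])+A.apply([0,0,L1])+B.apply([0,0,L2])+C.apply([0,0,Lt]),D
E
python3 - <<'E'
from kin import *
s=status.observe()
S=[([-1.191,.521,-.036,1.599,.021,1.021,-.113],[.2718,.5628,.2503],[-3.142,0,2.692]),
([-.59,.75,-.01,1.91,.01,.48,.61],[.4941,.2619,.0273],[3.14,.001,2.79]),
([-.59,.55,-.01,1.87,0,.73,.62],[.4914,.2585,.1483],[-3.139,-.002,2.788]),
(s["qpos"],s["position"],s["tool_rot"])]
best=[]
for sg in itertools.product((1,-1),repeat=4):
  for o7 in(0,1.57,3.14,-1.57):
    def res(P,reg=1):
        o=[]
        for q,p,r in S:
            x,D=fk(q,P,sg); o+=list((x-p)*10)+list((D.inv()*R.from_euler("xyz",r)).as_rotvec())
        return o+list(P[4:10]*.03*reg)
    r=least_squares(res,[.3,.53,.42,.3]+[0]*6+[o7]); best.append((r.cost,sg,r.x.round(4),np.round(r.fun[18:24],3)))
best.sort(key=lambda b:b[0])
for b in best[:8]: print(b)
np.savez("kin.npz",P=best[0][2],sg=best[0][1])
E
```

```text
(np.float64(0.005951166576108146), (-1, -1, -1, -1), array([ 3.5060e-01,  5.5790e-01,  4.2100e-01,  3.5180e-01,  7.5000e-02,
       -8.0000e-03,  3.0200e-02,  5.6900e-02, -4.0000e-03, -6.5900e-02,
        4.8101e+00]), array([-0.018, -0.023,  0.025, -0.017, -0.018,  0.016]))
(np.float64(0.00595116657612838), (-1, -1, -1, -1), array([ 0.3506,  0.5579,  0.421 ,  0.3518,  0.075 , -0.008 ,  0.0302,
        0.0569, -0.004 , -0.0659, -1.4731]), array([-0.018, -0.023,  0.025, -0.017, -0.018,  0.016]))
(np.float64(0.005951166576287771), (-1, -1, -1, -1), array([ 0.3506,  0.5579,  0.421 ,  0.3518,  0.075 , -0.008 ,  0.0302,
        0.0569, -0.004 , -0.0659, -1.4731]), array([-0.018, -0.023,  0.025, -0.017, -0.018,  0.016]))
(np.float64(0.005951166576584553), (-1, -1, -1, -1), array([ 0.3506,  0.5579,  0.421 ,  0.3518,  0.075 , -0.008 ,  0.0302,
        0.0569, -0.004 , -0.0659, -1.4731]), array([-0.018, -0.023,  0.025, -0.017, -0.018,  0.016]))
(np.float64(0.42525126031095756), (-1, 1, -1, -1), array([ 0.4512,  0.4605,  0.2261,  0.421 ,  0.0511,  0.5299, -0.5122,
       -0.8631, -0.6405,  0.5629, -1.0065]), array([ 0.175,  0.229, -0.115, -0.182, -0.209, -0.017]))
(np.float64(0.4252512606090129), (-1, 1, -1, -1), array([ 0.4512,  0.4605,  0.2261,  0.4211,  0.051 ,  0.5298, -0.5122,
       -0.8631, -0.6405,  0.5629, -1.0065]), array([ 0.175,  0.229, -0.115, -0.182, -0.209, -0.017]))
(np.float64(0.4252512606266117), (-1, 1, -1, -1), array([ 0.4512,  0.4605,  0.2261,  0.421 ,  0.051 ,  0.5298, -0.5122,
       -0.8631, -0.6405,  0.5629,  5.2767]), array([ 0.175,  0.229, -0.115, -0.182, -0.209, -0.017]))
(np.float64(0.42525126096564525), (-1, 1, -1, -1), array([ 0.4512,  0.4605,  0.2261,  0.421 ,  0.051 ,  0.5299, -0.5122,
       -0.8631, -0.6405,  0.5629, -1.0065]), array([ 0.175,  0.229, -0.115, -0.182, -0.209, -0.017]))
```

```bash
cat > ik.py <<'E'
from kin import *
d=np.load("kin.npz");P=d["P"];sg=d["sg"]
rail=np.array([.6178,-.021,.05]); ty=np.array([.277,.961,0]); 
def target(th,psi,yo,lift=0.,gx=.067,gz=.024):
    # psi: world heading of bottle x (deg); th tilt deg
    th=np.radians(th);psi=np.radians(psi)
    e=np.array([np.cos(psi),np.sin(psi),0]); k=np.array([0,0,1.])
    m=-np.cos(th)*e-np.sin(th)*k; a=np.sin(th)*e-np.cos(th)*k
    y=np.cross(a,m); M=np.stack([m,y,a],1)
    return rail+ty*yo+k*lift-gx*m-gz*a, R.from_matrix(M)
def ik(p,D,q0):
    mg=.02
    f=lambda q:np.r_[(fk(q,P,sg)[0]-p)*10,(D.inv()*fk(q,P,sg)[1]).as_rotvec(),(q-q0)*.003]
    r=least_squares(f,np.clip(q0,LO+mg+.001,HI-mg-.001),bounds=(LO+mg,HI-mg)); e=r.fun[:6]; return r.x,np.linalg.norm(e)
E
python3 - <<'E'
from ik import *
rng=np.random.default_rng(0)
qn=np.array(status.observe()["qpos"])
for th in(35,40,45,55):
  for psi in(10,-16,-40):
    for yo in(-.05,0,.05):
      best=None;sol=[]
      for i in range(12):
        q0=qn+rng.normal(0,.5,7) if i else qn
        if i%3==2:q0[4]+=2.3;q0[6]-=2.3
        q,e=ik(*target(th,psi,yo,.03),np.clip(q0,LO+.05,HI-.05))
        sol.append((e,q))
      ok=[q for e,q in sol if e<.02]
      if ok:
        q=min(ok,key=lambda q:np.abs(q-qn).max()); print(th,psi,yo,len(ok),q.round(2))
      else: print(th,psi,yo,"none",min(e for e,_ in sol).round(3))
E
```

```text
35 10 -0.05 11 [ 0.77  0.78 -0.93  2.14  2.15  0.45 -0.15]
35 10 0 10 [ 0.63  0.77 -0.89  2.12  2.15  0.48 -0.24]
35 10 0.05 8 [ 0.59  0.84 -1.01  2.1   2.03  0.63 -0.17]
35 -16 -0.05 9 [ 0.49  0.69 -0.73  2.15  2.06  0.65 -0.65]
35 -16 0 10 [ 0.46  0.75 -0.86  2.12  1.95  0.79 -0.59]
35 -16 0.05 11 [ 0.21  0.69 -0.63  2.07  1.91  0.68 -0.68]
35 -40 -0.05 11 [ 0.43  0.77 -0.85  2.08  1.74  0.99 -0.78]
35 -40 0 12 [-0.65  0.7   0.55  2.03  1.19  0.18 -0.57]
35 -40 0.05 12 [-0.77  0.74  0.61  1.97  0.6   0.21 -0.07]
40 10 -0.05 10 [ 0.87  0.88 -1.07  2.21  2.35  0.6  -0.26]
40 10 0 9 [ 0.84  1.03 -1.26  2.2   2.18  0.84 -0.1 ]
40 10 0.05 12 [ 0.68  0.96 -1.16  2.17  2.21  0.81 -0.25]
40 -16 -0.05 11 [ 0.61  0.81 -0.96  2.23  2.18  0.91 -0.7 ]
40 -16 0 12 [ 0.55  0.87 -1.05  2.19  2.09  1.04 -0.66]
40 -16 0.05 12 [ 0.11  0.67 -0.52  2.14  2.13  0.72 -0.95]
40 -40 -0.05 12 [ 0.18  0.68 -0.53  2.13  1.85  0.87 -1.01]
40 -40 0 12 [-0.13  0.65 -0.24  2.08  1.74  0.73 -1.03]
40 -40 0.05 12 [-0.87  0.78  0.69  2.02  1.2   0.18 -0.74]
45 10 -0.05 12 [ 1.    1.11 -1.31  2.27  2.35  0.86 -0.1 ]

[... 284 characters left out ...]
  ]
45 -40 -0.05 12 [ 0.13  0.7  -0.53  2.18  1.95  0.99 -1.15]
45 -40 0 12 [-0.02  0.7  -0.46  2.12  1.85  0.97 -1.14]
45 -40 0.05 12 [-0.15  0.71 -0.41  2.06  1.74  0.96 -1.11]
55 10 -0.05 11 [ 1.1   1.44 -1.48  2.39  2.55  1.14  0.03]
55 10 0 10 [ 0.93  1.28 -1.32  2.39  2.66  1.13 -0.27]
55 10 0.05 12 [ 0.78  1.25 -1.3   2.37  2.64  1.21 -0.36]
55 -16 -0.05 12 [ 0.59  1.   -1.02  2.41  2.5   1.42 -0.93]
55 -16 0 12 [ 0.43  0.98 -0.96  2.38  2.44  1.43 -1.01]
55 -16 0.05 12 [ 0.31  0.98 -0.97  2.32  2.36  1.46 -1.02]
55 -40 -0.05 12 [ 0.23  0.9  -0.82  2.26  2.06  1.48 -1.25]
55 -40 0 12 [-0.12  0.79 -0.46  2.2   1.96  1.22 -1.36]
55 -40 0.05 12 [-0.23  0.79 -0.42  2.12  1.86  1.2  -1.32]
```

```bash
python3 -m handwheel '[{"offset":[0,0,0],"rot":[0,-3,0],"claw":-1},{"offset":[0,0,0],"rot":[0,-3,0],"claw":-1},{"offset":[0,0,0],"rot":[0,-3,0],"claw":-1},{"offset":[0,0,0],"rot":[0,-3,0],"claw":-1},{"offset":[0,0,0],"rot":[0,-3,0],"claw":-1},{"offset":[0,0,0],"rot":[0,-3,0],"claw":-1}]'
python3 -c "
from h import *
delta([.647,-.0294,.175])"
```

```text
clock: 7.95
position: [0.6441, -0.0459, 0.1849]
tool_rot: [-3.056, 0.734, 2.872]
force: [-0.8, -2.9, -2.0]
grip_width: 0.0399
7.95 pos [ 0.6441 -0.0459  0.1849] rpy [-3.056  0.734  2.872] F [-0.8 -2.9 -2. ] w 0.0399 q [-0.32  0.51  0.15  2.16  2.    0.36 -0.86]
offset mm [ 7.8 17.1  4.8]
tool y ang 71.28 z [ 0.62 -0.26 -0.74]
```

```bash
cat > tgt.py <<'E'
import sys
from h import *; import ik
def go(th,psi,yo,lift,**k):
    s=st(); M=R.from_euler("xyz",s["tool_rot"]); p,D=ik.target(th,psi,yo,lift,**k)
    print("offset",np.round(M.inv().apply(p-s["position"])*1000,1),"rot",np.degrees((M.inv()*D).as_rotvec()).round(1))
    X=M.as_matrix(); print("tilt",np.degrees(np.arcsin(-X[2,0])).round(1),"psi",np.degrees(np.arctan2(-X[1,0],-X[0,0])).round(1),"y tilt",np.degrees(np.arcsin(X[2,1])).round(1))
E
python3 - <<'E'
from tgt import *
go(45,-20,0,.04,gx=.068)
s=status.observe(); M=R.from_euler("xyz",s["tool_rot"]).as_matrix(); p=np.array(s["position"])
for n in("scene","top"):
    f=imaging.grab_frame(n); C=cloud(f); col=f["color"].reshape(-1,3).astype(int)
    if n=="scene": save(f,'t3.png',(160,100,320,220),5)
    L=(C.reshape(-1,3)-p)@M*1000
    k=(abs(L[:,0])<100)&(abs(L[:,1])<40)&(abs(L[:,2])<50)&(col[:,2]>col[:,0]+40)
    Q=L[k]; A=Q[Q[:,0]>30];B=Q[Q[:,0]<-30]
    for q in(A,B):
        if len(q)>3: print(n,len(q),q.min(0).round(0),q.max(0).round(0),np.median(q,0).round(0))
E
```

```text
7.95 pos [ 0.6441 -0.0459  0.1849] rpy [-3.056  0.734  2.872] F [-0.8 -2.9 -2. ] w 0.0399 q [-0.32  0.51  0.15  2.16  2.    0.36 -0.86]
offset [20.7 16.3 20.2] rot [-1.8 -2.8  3.4]
tilt 42.0 psi -15.4 y tilt -3.6
scene 13 [56. 14. -7.] [68. 24. 16.] [61. 19.  2.]
scene 90 [-56. -22. -20.] [-46.  24.  24.] [-51.   1.   1.]
top 128 [-54. -21. -22.] [-47.  20.  30.] [-51.  -1.  -1.]
```

View pics/t3.png

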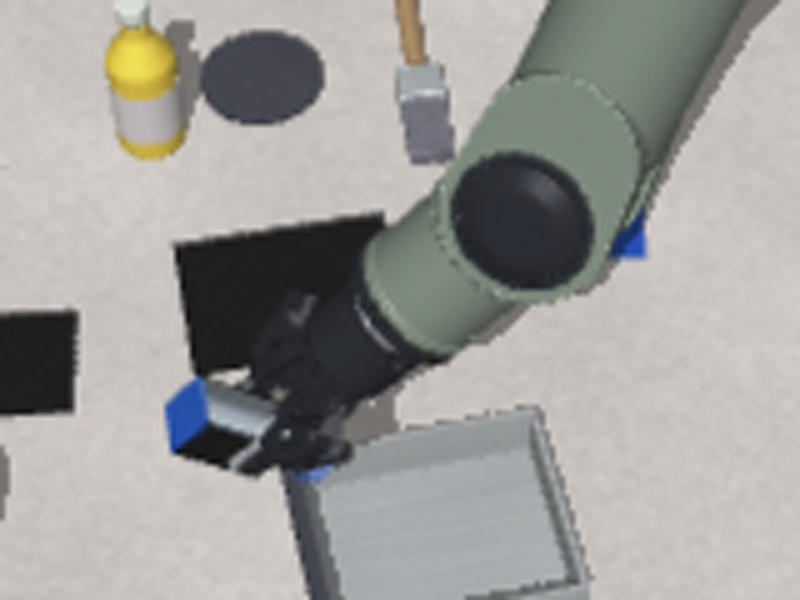

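```bash
python3 -m handwheel '[{"offset":[5,6,5],"rot":[-0.6,-1,1.1],"claw":-1},{"offset":[8,6,8],"rot":[-0.6,-1,1.1],"claw":-1},{"offset":[7,4,7],"rot":[-0.6,-1,1.1],"claw":-1},{"offset":[0,0,0],"rot":[0,0,0],"claw":-1}]' 120
python3 - <<'E'
from tgt import *
go(45,-20,0,.04,gx=.068,gz=.022)
f=imaging.grab_frame("top"); save(f,'t4.png',(190,110,310,240),4)
E
```

```text
clock: 8.45
position: [0.6467, -0.0332, 0.1538]
tool_rot: [-3.136, 0.782, 2.796]
force: [-0.5, -0.1, -1.9]
grip_width: 0.0397
8.45 pos [ 0.6467 -0.0332  0.1538] rpy [-3.136  0.782  2.796] F [-0.5 -0.1 -1.9] w 0.0397 q [-0.21  0.57 -0.02  2.2   2.2   0.51 -1.12]
offset [-0.7  1.5  0.9] rot [-0.2 -0.2  0.1]
tilt 44.8 psi -19.8 y tilt -0.2
```

View pics/t4.png

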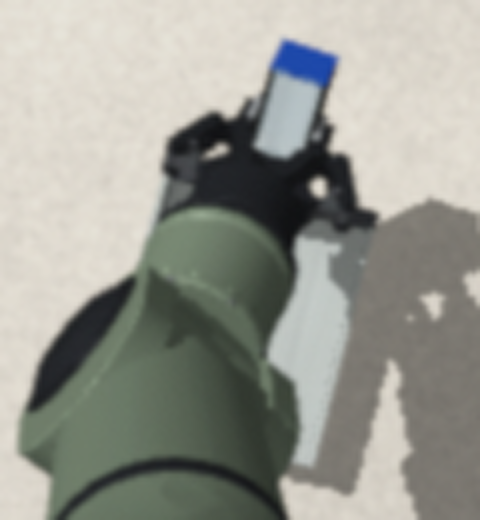

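```bash
python3 -m handwheel '[{"offset":[-1,1,1],"rot":[0,0,0],"claw":-1},{"offset":[14,0,14],"rot":[0,0,0],"claw":-1},{"offset":[17,0,17],"rot":[0,0,0],"claw":-1}]'
python3 -c "
from tgt import *
go(45,-20,0,0,gx=.068,gz=.022)"
```

```text
clock: 8.8
position: [0.6506, -0.0322, 0.1135]
tool_rot: [-3.138, 0.79, 2.796]
force: [8.3, -5.6, 121.3]
grip_width: 0.0396
8.8 pos [ 0.6506 -0.0322  0.1135] rpy [-3.138  0.79   2.796] F [  8.3  -5.6 121.3] w 0.0396 q [-0.17  0.67 -0.08  2.19  2.3   0.61 -1.22]
offset [ 1.4 -0.7 -1.6] rot [-0.1  0.2  0.1]
tilt 45.2 psi -19.8 y tilt -0.1
```

That contact read 121 N, at or just over the limit, so I drove about 3 mm too deep. I'll back off and see where it actually touched, so that later knocks have much less overtravel.

```bash
python3 -m handwheel '[{"offset":[-14,0,-14],"rot":[0,0,0],"claw":-1},{"offset":[0,0,0],"rot":[0,0,0],"claw":-1}]'
python3 - <<'E'
from tgt import *
go(45,-20,0,0.02,gx=.068,gz=.022)
s=status.observe(); M=R.from_euler("xyz",s["tool_rot"]).as_matrix(); p=np.array(s["position"])
for n in("scene","top"):
    f=imaging.grab_frame(n); C=cloud(f); col=f["color"].reshape(-1,3).astype(int)
    save(f,n+'5.png',(160,100,320,220) if n=="scene" else (190,110,310,240),5 if n=="scene" else 4)
    L=(C.reshape(-1,3)-p)@M*1000
    k=(abs(L[:,0])<100)&(abs(L[:,1])<40)&(abs(L[:,2])<50)&(col[:,2]>col[:,0]+40)
    Q=L[k]; A=Q[Q[:,0]>30];B=Q[Q[:,0]<-30]
    for q in(A,B):
        if len(q)>3: print(n,len(q),q.min(0).round(0),q.max(0).round(0),np.median(q,0).round(0))
E
```

```text
clock: 9.0
position: [0.6501, -0.0323, 0.1332]
tool_rot: [-3.138, 0.787, 2.796]
force: [-0.5, 0.1, -0.5]
grip_width: 0.0394
9.0 pos [ 0.6501 -0.0323  0.1332] rpy [-3.138  0.787  2.796] F [-0.5  0.1 -0.5] w 0.0394 q [-0.19  0.62 -0.06  2.19  2.26  0.56 -1.18]
offset [ 0.8 -0.5 -1.5] rot [-0.1  0.1  0.1]
tilt 45.1 psi -19.8 y tilt -0.1
scene 11 [39. 14. -5.] [62. 23. 13.] [51. 19.  7.]
scene 85 [-67. -23. -18.] [-55.  24.  28.] [-62.   2.   4.]
top 121 [-65. -22. -18.] [-58.  18.  27.] [-62.  -3.   2.]
```

View pics/scene5.png

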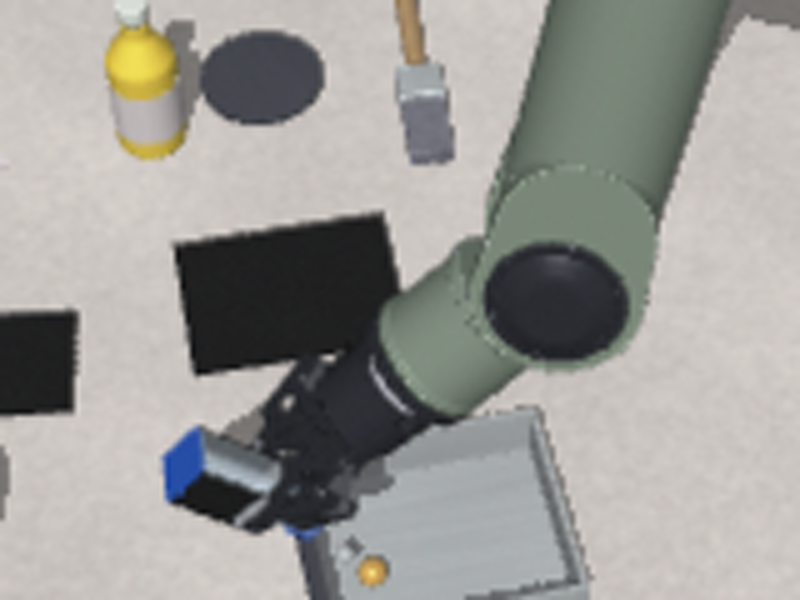

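Run:
```python
from h import *
f=imaging.grab_frame("scene"); save(f,'s6.png',(210,180,280,240),10)
for t in("brass_ball_center","steel_ball_center"):
    for n in("scene",): print(t,[(round(r["conf"],2),np.round(r["uv"],1),pt(f,*r["uv"]).round(3)) for r in imaging.mark_of(t,n)])
```

```text
brass_ball_center [(0.35, array([238.1, 212.7]), array([0.565, 0.014, 0.027]))]
steel_ball_center []
```

View pics/s6.png

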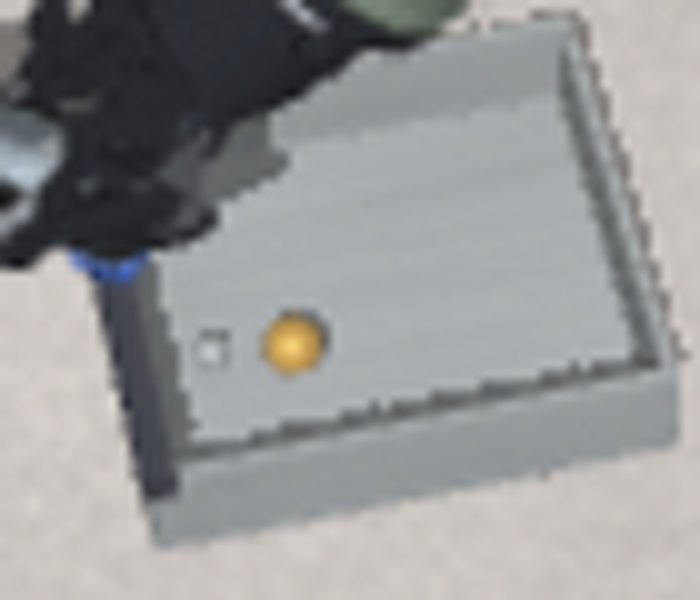

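The scene crop shows the brass ball at (295,343) and the small steel ball at (212,348), both on the tray floor, so one knock freed them both. The bottle slipped about 10 mm along its axis in the grip. Next I'll lift, level out and go to the mat.

```bash
python3 -m handwheel '[{"offset":[-17,0,-17],"rot":[0,0,0],"claw":-1},{"offset":[-22,0,-22],"rot":[0,0,0],"claw":-1},{"offset":[-15,0,-15],"rot":[0,4,0],"claw":-1},{"offset":[0,0,0],"rot":[0,4,0],"claw":-1},{"offset":[0,0,0],"rot":[0,4,0],"claw":-1},{"offset":[0,0,0],"rot":[0,4,0],"claw":-1},{"offset":[0,0,0],"rot":[0,4,0],"claw":-1},{"offset":[0,0,0],"rot":[0,4,0],"claw":-1},{"offset":[0,0,0],"rot":[0,4,0],"claw":-1},{"offset":[0,0,0],"rot":[0,4,0],"claw":-1},{"offset":[0,0,0],"rot":[0,4,0],"claw":-1},{"offset":[0,0,0],"rot":[0,4,0],"claw":-1}]'
python3 -c "
from tgt import *
go(0,-18,0,0.1)
delta([.5065,-.280,.2])"
```

```text
clock: 10.45
position: [0.6459, -0.043, 0.1994]
tool_rot: [-3.107, 0.252, 2.78]
force: [0.0, -0.3, -0.6]
grip_width: 0.0397
10.45 pos [ 0.6459 -0.043   0.1994] rpy [-3.107  0.252  2.78 ] F [ 0.  -0.3 -0.6] w 0.0397 q [ 0.11  0.53 -0.29  1.78  0.46  0.7   0.75]
offset [-25.5  15.   32.2] rot [-2.3 14.4 -3. ]
tilt 14.4 psi -20.7 y tilt -1.9
10.45 pos [ 0.6459 -0.043   0.1994] rpy [-3.107  0.252  2.78 ] F [ 0.  -0.3 -0.6] w 0.0397 q [ 0.11  0.53 -0.29  1.78  0.46  0.7   0.75]
offset mm [  44.9 -271.2   -2.7]
tool y ang 68.78 z [ 0.22  -0.121 -0.968]
```

```bash
python3 -m handwheel '[{"offset":[0,-10,0],"rot":[-0.5,3.6,-0.7],"claw":-1},{"offset":[0,-15,0],"rot":[-0.5,3.6,-0.7],"claw":-1},{"offset":[4,-20,0],"rot":[-0.5,3.6,-0.8],"claw":-1},{"offset":[5,-28,0],"rot":[-0.5,3.6,-0.8],"claw":-1},{"offset":[5,-28,0],"rot":[0,0,0],"claw":-1},{"offset":[5,-28,0],"rot":[0,0,0],"claw":-1},{"offset":[5,-28,0],"rot":[0,0,0],"claw":-1},{"offset":[5,-28,0],"rot":[0,0,0],"claw":-1},{"offset":[5,-28,0],"rot":[0,0,0],"claw":-1},{"offset":[5,-28,0],"rot":[0,0,0],"claw":-1},{"offset":[5,-20,0],"rot":[0,0,0],"claw":-1},{"offset":[0,0,0],"rot":[0,0,0],"claw":-1}]'
python3 - <<'E'
from tgt import *
go(0,-18,0,0.1)
delta([.5065,-.280,.1])
s=status.observe(); M=R.from_euler("xyz",s["tool_rot"]).as_matrix(); p=np.array(s["position"])
for n in("scene","top"):
    f=imaging.grab_frame(n); C=cloud(f); col=f["color"].reshape(-1,3).astype(int)
    save(f,n+'7.png',None,1.5)
    L=(C.reshape(-1,3)-p)@M*1000
    k=(abs(L[:,0])<100)&(abs(L[:,1])<40)&(abs(L[:,2])<60)&(col[:,2]>col[:,0]+40)
    Q=L[k]; A=Q[Q[:,0]>30];B=Q[Q[:,0]<-30]
    for q in(A,B):
        if len(q)>3: print(n,len(q),q.min(0).round(0),q.max(0).round(0),np.median(q,0).round(0))
E
```

```text
clock: 11.65
position: [0.5198, -0.2796, 0.2009]
tool_rot: [-3.133, 0.002, 2.824]
force: [0.4, -0.1, -1.2]
grip_width: 0.0397
11.65 pos [ 0.5198 -0.2796  0.2009] rpy [-3.133e+00  2.000e-03  2.824e+00] F [ 0.4 -0.1 -1.2] w 0.0397 q [ 0.66  0.54 -0.39  1.73  0.26  0.91  1.42]
offset [-79.2 276.8  24.8] rot [-0.5  0.1 -0.2]
tilt 0.1 psi -18.2 y tilt -0.5
11.65 pos [ 0.5198 -0.2796  0.2009] rpy [-3.133e+00  2.000e-03  2.824e+00] F [ 0.4 -0.1 -1.2] w 0.0397 q [ 0.66  0.54 -0.39  1.73  0.26  0.91  1.42]
offset mm [ 12.7  -3.7 101. ]
tool y ang 71.78 z [-0.001 -0.008 -1.   ]
scene 32 [ 44. -11. -23.] [57. 30. 11.] [ 51.  15. -10.]
scene 17 [-62. -18. -18.] [-57.  22.  22.] [-60.  14. -12.]
top 93 [ 43. -15. -22.] [57. 22. 16.] [ 52.   4. -13.]
```

View pics/scene7.png

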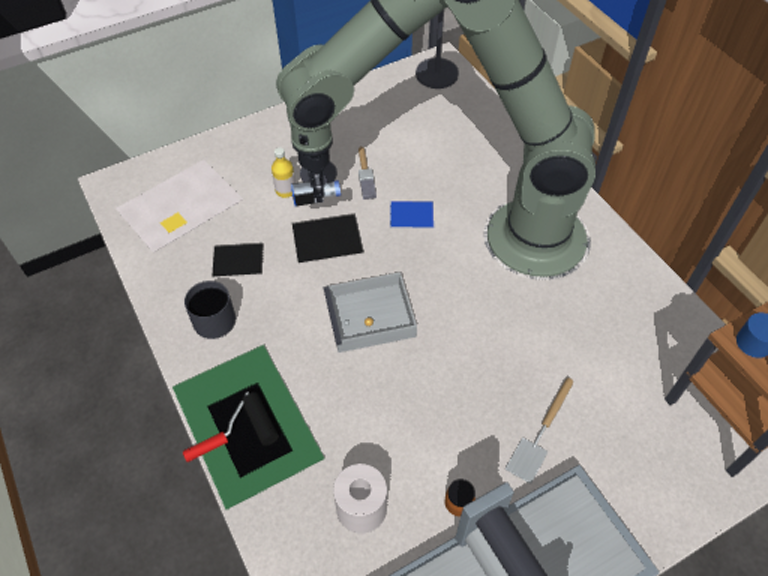

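View pics/top7.png

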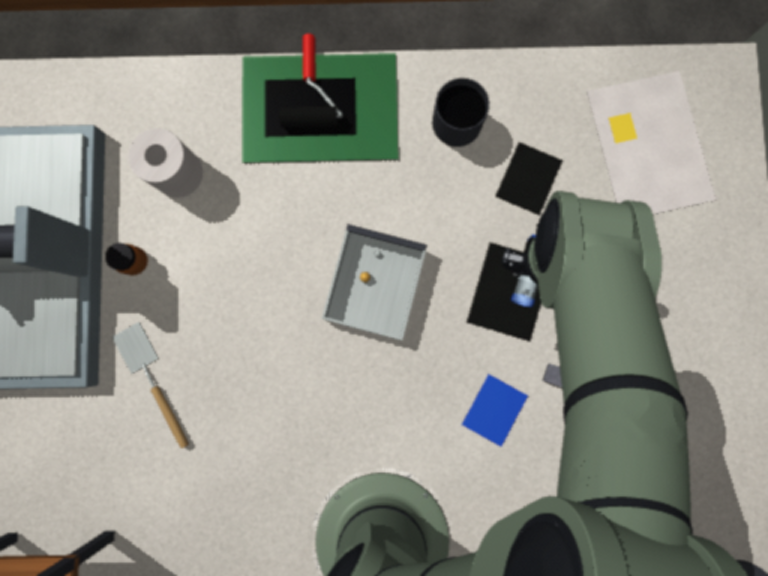

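Both views show the brass and steel balls in the tray, at (365,277) and (379,254) in the top view. The bottle hangs over the big black mat, near level. I'll lower it now.

```bash
python3 -m handwheel '[{"offset":[7,-2,20],"rot":[-0.5,-1,0],"claw":-1},{"offset":[7,-2,35],"rot":[0,-1,0],"claw":-1},{"offset":[0,0,35],"rot":[0,0,0],"claw":-1},{"offset":[0,0,30],"rot":[0,0,0],"claw":-1},{"offset":[0,0,20],"rot":[0,0,0],"claw":-1},{"offset":[0,0,10],"rot":[0,0,0],"claw":-1},{"offset":[0,0,10],"rot":[0,0,0],"claw":-1},{"offset":[0,0,0],"rot":[0,0,0],"claw":-1}]'
python3 - <<'E'
from tgt import *
delta([.5065,-.280,.027])
f=imaging.grab_frame("scene"); save(f,'p8.png',(170,110,290,200),6)
E
```

```text
clock: 12.55
position: [0.5118, -0.2769, 0.0406]
tool_rot: [3.14, 0.037, 2.828]
force: [-0.2, 0.3, -0.0]
grip_width: 0.0395
12.55 pos [ 0.5118 -0.2769  0.0406] rpy [3.14  0.037 2.828] F [-0.2  0.3 -0. ] w 0.0395 q [ 0.61  0.75 -0.3   1.87  0.38  0.54  1.32]
offset mm [ 4.6 -4.6 13.4]
tool y ang 72.05 z [ 0.036 -0.01  -0.999]
```

View pics/p8.png

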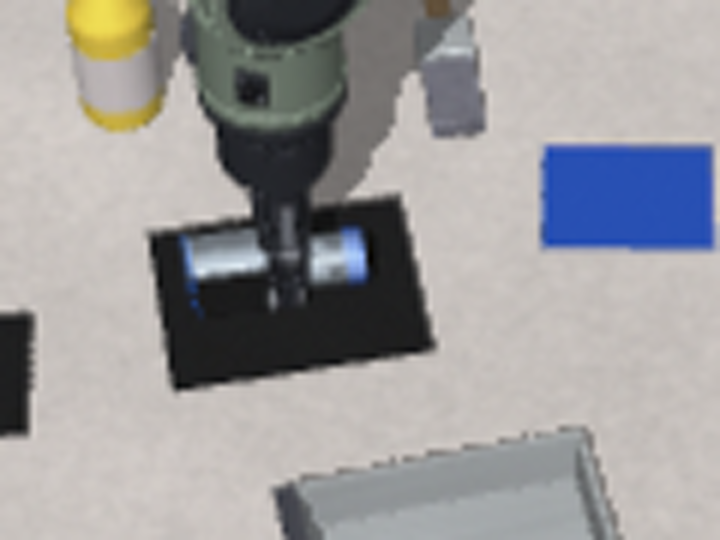

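```bash
python3 -m handwheel '[{"offset":[4,-2,6],"rot":[0,0,0],"claw":-1},{"offset":[0,0,4],"rot":[0,0,0],"claw":-1},{"offset":[0,0,0],"rot":[0,0,0],"claw":-1}]'
python3 -m handwheel '[{"offset":[0,0,1],"rot":[0,0,0],"claw":-1},{"offset":[0,0,0],"rot":[0,0,0],"claw":-1}]'
```

```text
clock: 12.9
position: [0.5074, -0.2784, 0.0308]
tool_rot: [3.14, 0.038, 2.827]
force: [-0.3, -0.3, -1.4]
grip_width: 0.0395
clock: 13.1
position: [0.5078, -0.2783, 0.0301]
tool_rot: [3.14, 0.038, 2.828]
force: [-0.4, -0.4, -0.5]
grip_width: 0.0399
```

```bash
python3 -m handwheel '[{"offset":[0,0,1.5],"rot":[0,0,0],"claw":-1},{"offset":[0,0,0],"rot":[0,0,0],"claw":-1}]'
python3 -m handwheel '[{"offset":[0,0,1],"rot":[0,0,0],"claw":-1},{"offset":[0,0,0],"rot":[0,0,0],"claw":-1}]'
```

```text
clock: 13.3
position: [0.5077, -0.2783, 0.0284]
tool_rot: [3.14, 0.038, 2.828]
force: [0.3, 0.2, -1.4]
grip_width: 0.0394
clock: 13.5
position: [0.5079, -0.2783, 0.028]
tool_rot: [3.14, 0.038, 2.828]
force: [-2.9, 1.4, 12.0]
grip_width: 0.0396
```

```bash
python3 -m handwheel '[{"offset":[0,0,-0.5],"rot":[0,0,0],"claw":-1},{"offset":[0,0,0],"rot":[0,0,0],"claw":0.3},{"offset":[0,0,0],"rot":[0,0,0],"claw":0.6},{"offset":[0,0,0],"rot":[0,0,0],"claw":1},{"offset":[0,0,0],"rot":[0,0,0],"claw":1},{"offset":[0,0,0],"rot":[0,0,0],"claw":1},{"offset":[0,0,0],"rot":[0,0,0],"claw":1}]' 30
python3 -m handwheel '[{"offset":[0,0,-10],"rot":[0,0,0],"claw":1},{"offset":[0,0,-25],"rot":[0,0,0],"claw":1},{"offset":[0,0,-40],"rot":[0,0,0],"claw":1},{"offset":[0,0,-40],"rot":[0,0,0],"claw":1},{"offset":[0,0,-40],"rot":[0,0,0],"claw":1},{"offset":[0,30,-20],"rot":[0,0,0],"claw":1},{"offset":[0,40,0],"rot":[0,0,0],"claw":1},{"offset":[0,40,0],"rot":[0,0,0],"claw":1},{"offset":[0,40,0],"rot":[0,0,0],"claw":1},{"offset":[0,0,0],"rot":[0,0,0],"claw":1}]'
python3 - <<'E'
from h import *
st()
f=imaging.grab_frame("top"); save(f,'e1.png',None,1.5)
f=imaging.grab_frame("scene"); save(f,'e2.png',None,1.5)
E
```

```text
clock: 14.2
position: [0.5077, -0.2783, 0.028]
tool_rot: [3.14, 0.038, 2.827]
force: [-0.1, -0.0, 0.1]
grip_width: 0.0851
clock: 15.2
position: [0.5491, -0.1281, 0.2042]
tool_rot: [3.138, 0.039, 2.834]
force: [0.0, 1.0, -0.4]
grip_width: 0.0857
15.2 pos [ 0.5491 -0.1281  0.2042] rpy [3.138 0.039 2.834] F [ 0.   1.  -0.4] w 0.0857 q [ 0.44  0.49 -0.43  1.83  0.27  0.84  1.14]
```

View pics/e1.png

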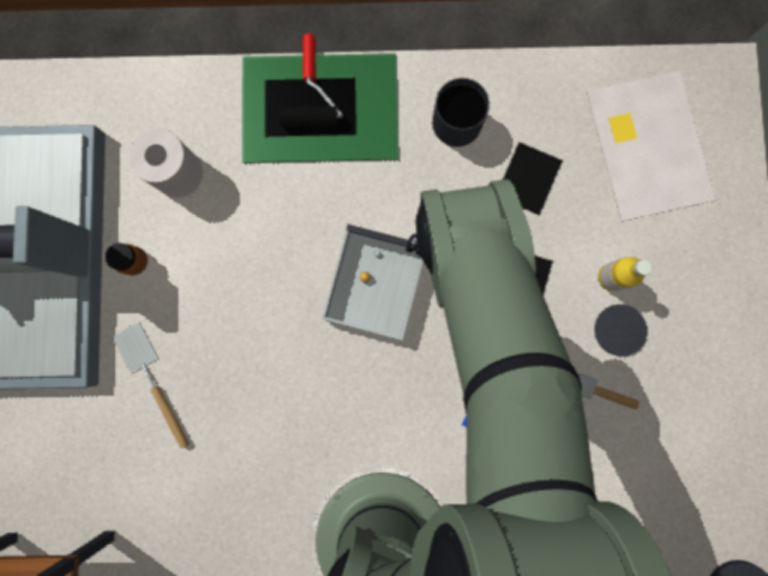

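View pics/e2.png

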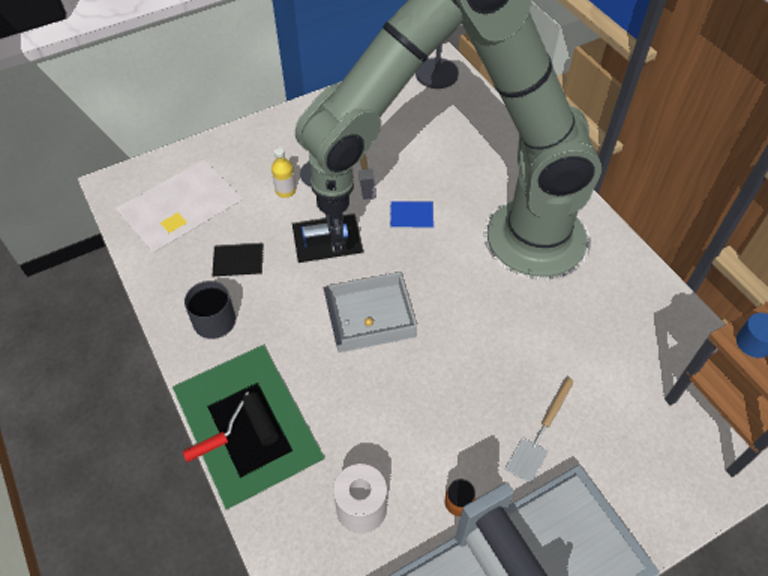

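The scene view shows the bottle on the large black mat at (325,232) and the balls in the tray at (347,322) and (369,321). The arm still covers part of it, so I'll move it aside for a clear final look.

```bash
python3 -m handwheel '[{"offset":[0,25,-10],"rot":[0,0,0],"claw":1},{"offset":[0,40,-10],"rot":[0,0,0],"claw":1},{"offset":[0,40,-10],"rot":[0,0,0],"claw":1},{"offset":[0,40,0],"rot":[0,0,0],"claw":1},{"offset":[0,40,0],"rot":[0,0,0],"claw":1},{"offset":[0,40,0],"rot":[0,0,0],"claw":1},{"offset":[0,40,0],"rot":[0,0,0],"claw":1},{"offset":[0,40,0],"rot":[0,0,0],"claw":1},{"offset":[0,0,0],"rot":[0,0,0],"claw":1}]'
python3 - <<'E'
from h import *
f=imaging.grab_frame("top"); a=f["color"][:,:,::-1]
c1=cv2.resize(a[150:240,300:380],(480,540)); 
C=cloud(f); L=C[150:240,300:380].reshape(-1,3); k=(L[:,2]>.025)&(L[:,2]<.07); rc=cv2.minAreaRect((L[k,:2]*1000).astype(np.float32)); print("bottle rect",rc, np.percentile(L[k,2],[50,95]).round(3))
for t in["tray","tin_lid","wash_bottle","ink_jar","ink_knife","brush"]:
    for r in imaging.regions_of(t,"top")[:2]: print(t,round(r["conf"],2),np.round(r["box"]))
f=imaging.grab_frame("scene"); b=f["color"][:,:,::-1]
cv2.imwrite("pics/e3.png",np.hstack([c1,cv2.resize(b[120:240,190:260],(315,540))]))
E
```

```text
clock: 16.2
position: [0.641, 0.1611, 0.2336]
tool_rot: [3.138, 0.037, 2.832]
force: [-1.1, -0.1, -0.3]
grip_width: 0.0856
bottle rect ((511.23388671875, -279.565185546875), (42.03653335571289, 120.94794464111328), 71.11589813232422) [0.043 0.048]
tin_lid 0.81 [415. 220.  34.  33.]
wash_bottle 0.98 [417. 184.  35.  22.]
ink_jar 0.88 [ 82. 173.  32.  24.]
ink_knife 0.56 [102. 258.  50.  85.]
brush 0.72 [392. 258.  67.  34.]
```

View pics/e3.png

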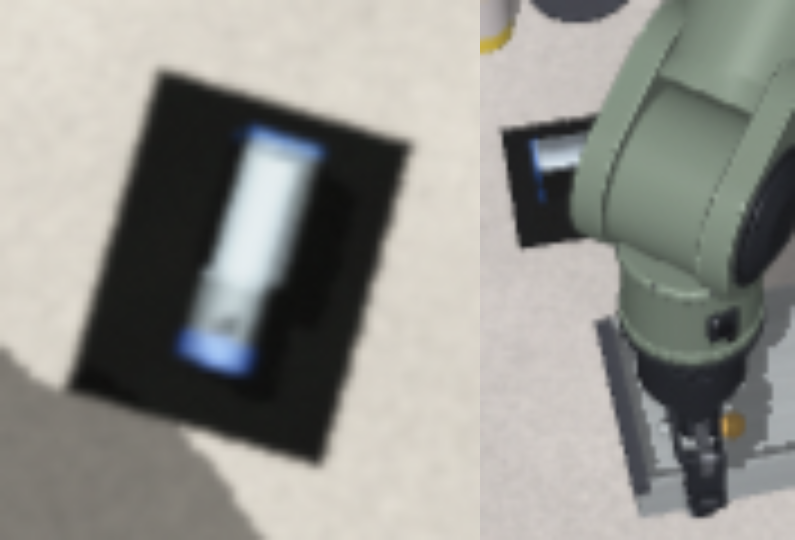

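The bottle lies flat in the middle of the big black mat with its neck empty, and none of the surrounding things has moved. I'm handing in.

```bash
python3 -c "
from h import *
st(); bot.job_done()"
```

```text
16.6 pos [0.6409 0.1553 0.2338] rpy [3.14  0.038 2.826] F [-0.6 -0.7 -0.3] w 0.0859 q [-0.06  0.61 -0.44  1.53  0.31  1.04  0.68]
the job is handed in; nothing more can be done
```

The physical job is done and handed in at 16.6 s, but one force reading may have broken the 120 N wrist limit.

**What I did:** I picked up the bottle and tipped it 45° mouth-down over the rail. One knock was enough to drop both balls into the tray. I then laid the bottle on the larger black mat.

**Last checks that passed:**
- **Balls:** the brass and steel balls both showed on the tray floor in both cameras after the knock. In the last picture the gripper hid the steel ball.
- **Bottle:** it lies flat at (0.511, -0.280) near the middle of the mat, with its neck empty and the gripper clear of it.
- **Other things:** the tin lid, yellow bottle, amber jar, spatula and brush sit where they started, within about 3 pixels. The tray was not detected in the last picture, but it looks unmoved.

**What went wrong:** I drove the knock about 3 mm too deep. The force reading at the end of that move was about 121 N on its vertical component, just over the limit. The bottle also slipped about 10 mm along its axis in the grip, which did no harm.

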